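Lay out a planting-class kit on its shaped boards

TASK

Lay out the kit for the planting class: set the big clay pot, the small clay pot, the green foam block and the wooden clothes peg each on the wooden board whose inlaid outline has its shape and size. Stand the pots upright and centred on their round outlines; lay the block and the peg flat, centred on their oblong outlines and lined up with them. Leave the tape roll and the ribbon spool where they are.

Things in the scene. Friction and masses are not known exactly. Their poses are not given: they have to be found in the camera images.
- big_pot_mid (a point): Bigger of the two terracotta pots, empty, open at the top, standing upright: 64 mm across the rim, 42 mm across the foot, 50 mm tall, tapering below a rim band about 15 mm high; about 0.06 kg. The point is on its axis, half-way up (25 mm above its foot); z up. Loose.
- small_pot_mid (a point): Smaller terracotta pot of the same shape: 48 mm across the rim, 32 mm across the foot, 38 mm tall, rim band about 12 mm high; about 0.045 kg. The point is on its axis, half-way up (19 mm above its foot); z up. Loose.
- foam_block_mid (a point): Green rectangular block of firm dry floral foam, rigid: 62 mm (x) by 100 mm (y) by 45 mm tall (z); about 0.05 kg. The point is its centre, 22.5 mm above its underside. Loose; grip it across the 62 mm.
- wood_peg_mid (a point): Wooden clothes peg lying on its side: 19 mm (x) by 72 mm long (y), 10 to 12 mm high (z); about 0.015 kg. The point is its centre, 5 mm above its underside. Loose; it is one rigid piece, grip it across the 19 mm.
- big_round_board_top (a point): Round wooden board, 84 mm across and 6 mm thick, with a dark-edged round pale wooden inlay 65 mm across: the place of the big pot. z is up. It lies flat on the table and does not move. The point is the centre of its flat top face, 6 mm above the table; the top has no rim, the dark-edged inlay is flush.
- small_round_board_top (a point): Round wooden board, 66 mm across and 6 mm thick, with a dark-edged round pale wooden inlay 49 mm across: the place of the small pot. z is up. It lies flat on the table and does not move. The point is the centre of its flat top face, 6 mm above the table; the top has no rim, the dark-edged inlay is flush.
- block_board_top (a point): Rectangular wooden board, 82 mm (x) by 124 mm (y), 6 mm thick, with a dark-edged pale wooden inlay 62 by 100 mm, long side along y: the place of the foam block. z is up. It lies flat on the table and does not move. The point is the centre of its flat top face, 6 mm above the table; the top has no rim, the dark-edged inlay is flush.
- peg_board_top (a point): Rectangular wooden board, 46 mm (x) by 98 mm (y), 6 mm thick, with a slim dark-edged pale wooden inlay 19 by 72 mm, long side along y: the place of the clothes peg. z is up. It lies flat on the table and does not move. The point is the centre of its flat top face, 6 mm above the table; the top has no rim, the dark-edged inlay is flush.
- tape_roll_mid (a point): Bystander: brown roll of tape lying flat, 58 mm across, 13 mm high, loose. The point is its centre. To be left where it is.
- ribbon_spool_mid (a point): Bystander: spool of golden ribbon lying flat, 54 mm across, 22 mm high, with a short loose end of ribbon on one side, loose. The point is the centre of the spool. To be left where it is.
Things that resemble listed ones, but are neither listed nor needed, are in the scene too. Leave any blue look-alike of the part that bears big_pot_mid alone.

How it is judged:
By the outcome, as a careful person would: the job done as asked, in the order asked, and still so for the second after the job is handed in, with the robot touching nothing.
It also fails if it takes over 115 s, if anything falls off the work surface, if the arm or the gripper's body presses on something with over 40 N, if the wrist force passes 120 N, or if a joint passes its speed limit or range.

ROBOT

A 6-joint arm with a two-finger parallel gripper is mounted at the origin on the work surface; the furniture and walls round the work are solid. World frame = base frame: x ahead of the robot, y to its left, z up, the work surface at z = 0. Lengths are in m, angles in rad, forces in N, time in s.
With the tool pointing down it reaches from about 0.35 to 0.975 m from the base axis. Payload 4.9 kg.
Tool frame: the origin (TCP) lies midway between the tips of the shut fingers; the grasp point (between the pads) lies 19 mm behind it; z points along the fingers, y is the direction in which the jaws open and shut (so a half turn about z gives the same grasp; the last joint's range is limited). The gripper opens to 85 mm and grips with 20 to 120 N. Pads are 22 mm wide; open, the fingers measure 114 mm over their backs; the gripper's body (76 mm by 85 mm) begins 54 mm behind the grasp point. The pads swing forward as they close: fully open they stand 13 mm farther back than shut.
Start: joints at [1.113, 0.053, 1.613, -0, 1.476, -0.119], TCP at [0.208, 0.589, 0.231] pointing down, gripper open.
Joint ranges: [-3.01, 3.01], [-1.01, 2.22], [0.06, 2.58], [-1.02, 4.17], [0.09, 2.62], [-3.14, 3.14]. Speed limits (rad/s): [2.57, 2.57, 3.14, 3.14, 3.14, 3.14].

INTERFACE

Orientations are given as a rotation vector (axis times angle).
In Python, from station import ctrl gives the robot as it stands.
- The arm moves only by the shell command python3 -m jog 'ROWS' [FORCE]. ROWS is JSON, one flat list of numbers, 7 for each row, row after row: the opening, from 0 (shut) to 1 (fully open), then the shift along the tool's x, y, z in m, then the turn, a rotation vector about the tool's x, y, z in degrees. A call has 1 to 10 rows; each row shifts and turns the commanded pose from where the row before left it, along the tool's axes as they then stand; what a row does not reach is not made up. A row lasts 1/8 s, in which the tool goes at most 62.5 mm and 10.7 degrees, less where a joint would pass 70% of its speed; a pose out of reach is approached as far as the arm can. A call with a gripper value outside its range is refused whole. The fingers move at their own pace and stop on an object; FORCE is the grip in N (left out, the last holds). Time passes only in rows, so rows that do not move let the fingers close. It gives the time, the measured TCP pose, the force and the opening at its end, in the units of the state.
- ctrl.get_obs(): the state, without advancing time (a new reading comes with each control period).
- ctrl.get_image(name): name is "side" or "top"; returns a dict with "image" (400x640x3 uint8, blue, green, red), "camera_matrix" (3x3 intrinsics, pixels), "rvec" (rotation vector, rad) and "tvec" (3), from world to camera coordinates, as OpenCV has them. Camera axes: x right, y down, z forward; pixel columns grow to the right and rows downward; lengths in m; the calibration is good to about 2 mm. A picture is of the moment at which its call begins. There is no depth.
- ctrl.finish_job(): hands the job in, once; it reports no verdict.
Trained networks look in a picture, given as the dict that the camera call returned (one of the last four; its "shot" number tells which), for a name from the list of things; names that differ only in an ending like _2 or _b are one class to them, and where a whole thing is asked for, a point or a joint stands for the part that bears it (a point fixed in the world has none). Each returns a list of dicts, best first, with "p" (0 to 1); they miss things now and then, are a little off and sometimes report something else, mostly with a low value. They report only what shows in the picture. A call takes as long as a camera call. They do not tell look-alikes from the thing itself.
- ctrl.boxes_of(target, picture): "box" ([centre column, centre row, width, height] in pixels, round what is visible of it).
The state is a dict: "t": time; "q": joint angles; "dq": joint speeds; "effort": joint torques, N m; "tool_pos": TCP position; "tool_rot": TCP orientation; "contact_force": force on the tool from outside, world axes, zero at the start; "wrist_torque": the same for the moment, N m; "opening": finger opening in m.
Only numpy, scipy, OpenCV 4.12 (cv2) and the standard library are available. Lean on these libraries where they do the work, as an engineer would, in place of code of your own. Each camera call takes 0.05 s, during which the arm holds its last target. There are 200 camera calls.

## Working session

There is one attempt and no reset: what is moved stays moved. The work goes in short steps, Python scripts to look and compute and a shell command to move; the robot and the scene stay as the last step left them, time stands still between calls to the robot, and variables do not carry over. Pictures are saved under pics/ and viewed, about 12 in all and at most 16, crops included, and the job is handed in when it is done.

```bash
mkdir -p pics; ls; python3 - <<'E'
from station import ctrl
import cv2,numpy as np
o=ctrl.get_obs();print({k:np.round(v,3).tolist() for k,v in o.items()})
for n in("top","side"):
    p=ctrl.get_image(n);cv2.imwrite(f"pics/{n}0.png",p["image"])
    R=cv2.Rodrigues(np.array(p["rvec"]))[0];print(n,p["camera_matrix"],(-R.T@np.array(p["tvec"]).ravel()).round(3),R.round(3).tolist())
    for t in "big_pot_mid small_pot_mid foam_block_mid wood_peg_mid big_round_board_top small_round_board_top block_board_top peg_board_top tape_roll_mid ribbon_spool_mid".split():
        print(t,[(round(d["p"],2),np.round(d["box"]).astype(int).tolist()) for d in ctrl.boxes_of(t,p)[:4]])
E
```

```text
pics
{'t': 0.0, 'q': [1.113, 0.053, 1.614, -0.0, 1.476, -0.119], 'dq': [0.001, 0.001, 0.001, -0.001, 0.001, -0.002], 'effort': [-0.002, -39.368, -37.018, -0.0, 0.007, -0.0], 'tool_pos': [0.207, 0.589, 0.23], 'tool_rot': [-0.53, -3.096, 0.003], 'contact_force': [0.426, -0.51, 0.256], 'wrist_torque': [0.021, -0.0, 0.003], 'opening': 0.085}
top [[432.16074365   0.         318.21540171]
 [  0.         432.16074365 204.32490958]
 [  0.           0.           1.        ]] [ 0.439 -0.039  1.29 ] [[0.027, -1.0, 0.013], [-0.997, -0.028, -0.073], [0.073, -0.011, -0.997]]
big_pot_mid [(0.95, [210, 190, 25, 23]), (0.69, [289, 184, 20, 18])]
small_pot_mid [(0.45, [289, 233, 16, 12])]
foam_block_mid [(0.61, [394, 235, 37, 22])]
wood_peg_mid [(0.44, [335, 186, 22, 15])]
big_round_board_top [(0.97, [442, 234, 23, 28])]
small_round_board_top [(0.96, [390, 190, 20, 17])]
block_board_top [(0.87, [237, 237, 40, 33])]
peg_board_top []
tape_roll_mid [(0.74, [251, 182, 18, 20])]
ribbon_spool_mid [(0.53, [337, 241, 21, 18]), (0.24, [289, 185, 18, 21])]
side [[379.10509455   0.         325.50324306]
 [  0.  
[... 167 characters left out ...]
73]]
big_pot_mid [(0.92, [340, 236, 27, 27]), (0.83, [429, 278, 29, 30]), (0.19, [324, 178, 27, 22])]
small_pot_mid [(0.69, [371, 203, 14, 23]), (0.27, [251, 193, 19, 20])]
foam_block_mid [(0.88, [281, 158, 38, 37]), (0.38, [251, 193, 24, 22]), (0.3, [340, 235, 23, 28])]
wood_peg_mid [(0.64, [292, 219, 26, 6])]
big_round_board_top [(0.94, [244, 145, 22, 18])]
small_round_board_top [(0.63, [251, 194, 25, 21]), (0.43, [418, 231, 51, 41])]
block_board_top [(0.91, [416, 233, 55, 43]), (0.49, [280, 156, 41, 31])]
peg_board_top [(0.78, [477, 263, 40, 40])]
tape_roll_mid [(0.86, [382, 271, 26, 18]), (0.18, [323, 177, 30, 21])]
ribbon_spool_mid [(0.86, [324, 177, 23, 18]), (0.69, [293, 219, 23, 6])]
```

```bash
python3 - <<'E'
import cv2
a=cv2.imread("pics/top0.png")[150:280,150:480];cv2.imwrite("pics/top0c.png",cv2.resize(a,None,fx=2.4,fy=2.4,interpolation=2))
a=cv2.imread("pics/side0.png")[110:310,200:520];cv2.imwrite("pics/side0c.png",cv2.resize(a,None,fx=2.5,fy=2.5,interpolation=2))
E
```

```text
(no output)
```

View pics/top0c.png

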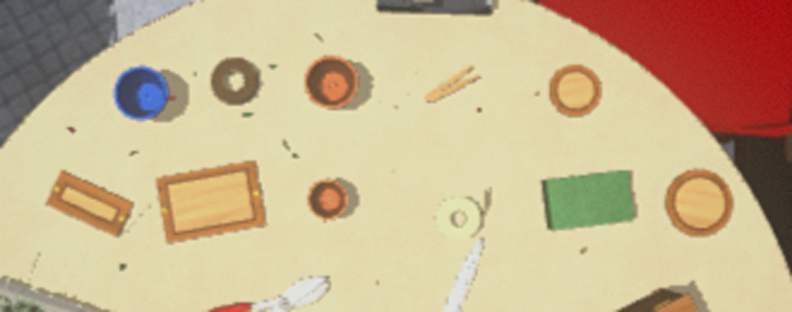

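View pics/side0c.png

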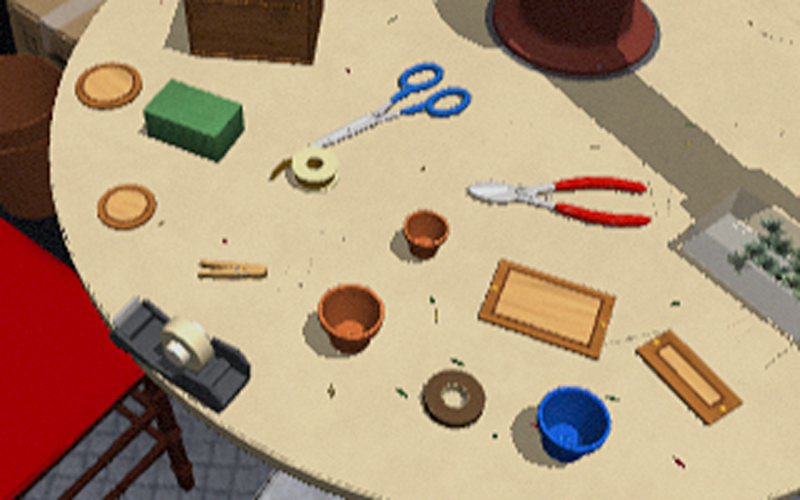

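The top view (crop scale 2.4, offset 150/150) shows the terracotta big pot at (331,82), the small pot at (328,199), the peg at (453,85) and the foam block at (590,200). The boards are at (699,202), (576,90), (211,202) and (90,203), and the blue look-alike is at (142,92). The networks' boxes agree, apart from the peg board, which was missed in the top view. Next I'll measure by segmentation and model centroids.

```bash
cat > m.py <<'E'
import cv2,numpy as np
from scipy.optimize import least_squares
from station import ctrl
c=np.linspace(0,2*np.pi,48,endpoint=False)
ring=lambda r,z:np.c_[r*np.cos(c),r*np.sin(c),0*c+z]
box=lambda a,b,z0,z1:np.array([[i*a/2,j*b/2,z] for i in(-1,1) for j in(-1,1) for z in(z0,z1)])
M={"big":np.r_[ring(.032,.05),ring(.032,.035),ring(.021,0)],"small":np.r_[ring(.024,.038),ring(.024,.026),ring(.016,0)],
"foam":box(.062,.1,0,.045),"peg":box(.019,.072,0,.011),"Bbig":np.r_[ring(.042,.006),ring(.042,0)],"Bsmall":np.r_[ring(.033,.006),ring(.033,0)],
"Bfoam":box(.082,.124,0,.006),"Bpeg":box(.046,.098,0,.006)}
def proj(P,p): return cv2.projectPoints(np.asarray(P,float).reshape(-1,3),p["rvec"],p["tvec"],p["camera_matrix"],None)[0].reshape(-1,2)
def hullmom(P):
    m=cv2.moments(cv2.convexHull(P.astype(np.float32)));return m
def feat(m): 
    return np.array([m["m10"]/m["m00"],m["m01"]/m["m00"]]),0.5*np.arctan2(2*m["mu11"],m["mu20"]-m["mu02"]),m["m00"]
def seg(p,uv,green=False,thr=16,w=34,S=4,dbg=None):
    u,v=map(int,uv);im=p["image"];x0,y0=max(u-w,0),max(v-w,0);a=im[y0:v+w,x0:u+w]
    a=cv2.resize(a,None,fx=S,fy=S,interpolation=cv2.INTER_CUBIC)
    L=cv2.cvtColor(a.astype(np.float32)/255,cv2.COLOR_BGR2Lab)[:,:,1:]
    d=np.linalg.norm(L-np.median(L.reshape(-1,2),0),axis=2)
    d=(d>thr).astype(np.uint8)
    cs=cv2.findContours(d,cv2.RETR_EXTERNAL,cv2.CHAIN_APPROX_NONE)[0]
    q=((np.array(uv)-[x0,y0]+.5)*S-.5)
    cs=[k for k in cs if cv2.contourArea(k)>60]
    k=max(cs,key=lambda k:cv2.pointPolygonTest(k,tuple(map(float,q)),True))
    h=cv2.convexHull(k).reshape(-1,2)
    return (h+.5)/S-.5+[x0,y0]
def world(R,t,x,y,yaw,z0):
    r=np.array([[np.cos(yaw),-np.sin(yaw),0],[np.sin(yaw),np.cos(yaw),0],[0,0,1]]);return M[t]@r.T+[x,y,z0]
def locate(p,t,uv,z0=0,**k):
    h=seg(p,uv,**k);c0,a0,A0=feat(hullmom(h));isr=t in("foam","peg","Bfoam","Bpeg")
    def f(s):
        c1,a1,_=feat(hullmom(proj(world(None,t,s[0],s[1],s[2],z0),p)))
        return np.r_[c1-c0,10*np.sin(a1-a0) if isr else s[2]]
    K=p["camera_matrix"];R=cv2.Rodrigues(np.array(p["rvec"]))[0];C=-R.T@np.array(p["tvec"]).ravel()
    d=R.T@np.linalg.inv(K)@np.r_[c0,1];X=C+d*((z0+.01-C[2])/d[2])
    best=min((least_squares(f,[X[0],X[1],y],diff_step=1e-3,x_scale=[.01,.01,.1]) for y in((0.1,1.,2.,-.5) if isr else (0,))),key=lambda r:r.cost)
    A1=hullmom(proj(world(None,t,*best.x,z0),p))["m00"]
    x=best.x.copy();x[2]=(x[2]+np.pi/2)%np.pi-np.pi/2
    return x,round(A0/A1,2),round(best.cost,3)
E
python3 - <<'E'
from m import *
T={"big":(331,82),"small":(328,199),"peg":(453,85),"foam":(590,200),"Bbig":(699,202),"Bsmall":(576,90),"Bfoam":(211,202),"Bpeg":(90,203)}
S={"big":(350,310),"small":(426,235),"peg":(232,270),"foam":(193,120),"Bbig":(110,86),"Bsmall":(127,206),"Bfoam":(548,308),"Bpeg":(690,375)}
pt,ps=ctrl.get_image("top"),ctrl.get_image("side")
for t in T:
    a=locate(pt,t,(150+T[t][0]/2.4,150+T[t][1]/2.4));b=locate(ps,t,(200+S[t][0]/2.5,110+S[t][1]/2.5))
    for r in(a,b): print(t,(r[0][:2]*1000).round(1),np.degrees(r[0][2]).round(1),r[1:],end=" | ")
    print()
E
```

```text
big [587.9  37.4] 0.0 (0.98, np.float64(0.0)) | big [587.1  34.4] 0.0 (0.86, np.float64(0.0)) | 
small [446.2  37.8] 0.0 (0.97, np.float64(0.0)) | small [447.5  36.1] 0.0 (0.84, np.float64(0.0)) | 
peg [ 587.2 -103.7] 25.1 (0.33, np.float64(0.0)) | peg [ 601.1 -123. ] 39.8 (0.23, np.float64(0.0)) | 
foam [ 454.6 -280.1] 9.0 (0.86, np.float64(0.0)) | foam [ 457.5 -279.3] 8.7 (0.92, np.float64(0.0)) | 
Bbig [ 454.9 -421.5] 0.0 (0.9, np.float64(0.0)) | Bbig [ 457.9 -423.1] 0.0 (0.87, np.float64(0.0)) | 
Bsmall [ 590.9 -265.1] 0.0 (0.9, np.float64(0.0)) | Bsmall [ 593.8 -266.6] 0.0 (0.87, np.float64(0.0)) | 
Bfoam [440.  183.8] 11.6 (0.96, np.float64(0.0)) | Bfoam [443.5 182.4] 11.7 (0.94, np.float64(0.0)) | 
Bpeg [433.5 333.1] -22.8 (0.91, np.float64(0.0)) | Bpeg [436.9 331.4] -23.3 (0.88, np.float64(0.0)) |
```

```bash
cat > go.py <<'E'
import sys,numpy as np
from scipy.spatial.transform import Rotation as Rn
from station import ctrl
# usage: go.py x y z theta_deg   (jaw axis yaw); prints turn about tool z, then the shift (mm) in axes after the turn
def go(x,y,z,th):
    o=ctrl.get_obs();R=Rn.from_rotvec(o["tool_rot"]).as_matrix();t=np.radians(th)
    cands=[]
    for k in(0,np.pi):
        a=t+k;G=np.c_[[-np.sin(a),np.cos(a),0],[np.cos(a),np.sin(a),0],[0,0,-1]]
        cands.append((G,np.degrees(Rn.from_matrix(R.T@G).as_rotvec())))
    G,r=min(cands,key=lambda c:np.linalg.norm(c[1]))
    d=np.array([x,y,z])-o["tool_pos"]
    print("t",round(o["t"],2),"pos",np.round(np.array(o["tool_pos"])*1000,1),"theta",np.degrees(np.arctan2(R[1,1],R[0,1])).round(1),"q6",round(o["q"][5],2),"open",round(o["opening"]*1000,1),"| turn",r.round(1),"then shift mm",(G.T@d*1000).round(1))
if __name__=="__main__": go(*map(float,sys.argv[1:5]))
E
python3 - <<'E'
from m import *
pt,ps=ctrl.get_image("top"),ctrl.get_image("side")
for thr in(6,8,11):
  for p,uv in((pt,(338.8,185.4)),(ps,(292.8,218))):
    try:
        r=locate(p,"peg",uv,thr=thr,w=18);print(thr,(r[0][:2]*1000).round(1),np.degrees(r[0][2]).round(1),r[1:])
    except Exception as e: print(e)
E
python3 go.py .5875 .036 .15 60
```

```text
6 [ 594.5 -112.2] 32.4 (0.86, np.float64(0.0))
6 [ 597.1 -112.2] 31.7 (0.85, np.float64(0.0))
8 [ 594.4 -112.1] 32.5 (0.8, np.float64(0.0))
8 [ 596. -115.] 33.1 (0.64, np.float64(0.0))
11 [ 594.3 -112.1] 32.5 (0.73, np.float64(0.0))
11 [ 595.8 -115. ] 32.9 (0.56, np.float64(0.0))
t 1.3 pos [207.7 589.5 231.3] theta 70.6 q6 -0.12 open 85.6 | turn [-0.   0.  10.6] then shift mm [-605.6 -289.4   81.3]
```

```bash
python3 -m jog '[1,-0.049,-0.036,0.005,0,0,0, 1,-0.049,-0.036,0.005,0,0,0, 1,-0.049,-0.036,0.005,0,0,0, 1,-0.049,-0.036,0.005,0,0,0, 1,-0.049,-0.036,0.005,0,0,0, 1,-0.049,-0.036,0.005,0,0,0, 1,-0.049,-0.036,0.005,0,0,0, 1,-0.049,-0.036,0.005,0,0,0, 1,-0.049,-0.036,0.005,0,0,0, 1,-0.049,-0.036,0.005,0,0,0]' 40; python3 go.py .5875 .036 .1 70.6
```

```text
t: 2.55
tool_pos: [0.5512, 0.0852, 0.1815]
tool_rot: [0.53, 3.096, 0.001]
contact_force: [-0.1, 1.1, 0.7]
opening: 0.0853
t 2.55 pos [551.2  85.2 181.5] theta 70.6 q6 -1.21 open 85.3 | turn [ 0.  0. -0.] then shift mm [-50.6 -34.4  81.5]
```

```bash
python3 -m jog '[1,-0.0506,-0.0344,0,0,0,0, 1,0,0,0.05,0,0,0, 1,0,0,0.05,0,0,0, 1,0,0,0.03,0,0,0, 1,0,0,0.022,0,0,0, 1,0,0,0.0115,0,0,0, 0,0,0,0,0,0,0, 0,0,0,0,0,0,0, 0,0,0,0,0,0,0, 0,0,0,0,0,0,0]' 30; python3 go.py .456 -.4223 .15 70.6
```

```text
t: 3.8
tool_pos: [0.587, 0.0378, 0.0186]
tool_rot: [0.529, 3.095, 0.0]
contact_force: [0.7, -0.4, 1.0]
opening: 0.0627
t 3.8 pos [587.   37.8  18.6] theta 70.6 q6 -1.29 open 62.7 | turn [ 0.   0.1 -0. ] then shift mm [ -29.2 -477.5 -131.4]
```

```bash
python3 -m jog '[0,0,0,0,0,0,0, 0,0,0,-0.03,0,0,0, 0,0,0,-0.05,0,0,0, 0,0,0,-0.05,0,0,0, 0,-0.004,-0.055,0,0,0,0, 0,-0.004,-0.055,0,0,0,0, 0,-0.004,-0.055,0,0,0,0, 0,-0.004,-0.055,0,0,0,0, 0,-0.004,-0.055,0,0,0,0, 0,-0.004,-0.055,0,0,0,0]'; python3 go.py .456 -.4223 .0256 70.6
```

```text
t: 5.05
tool_pos: [0.4987, -0.2829, 0.1478]
tool_rot: [0.53, 3.096, 0.0]
contact_force: [0.5, 0.5, -0.5]
opening: 0.0622
t 5.05 pos [ 498.7 -282.9  147.8] theta 70.6 q6 -1.88 open 62.2 | turn [ 0.  0. -0.] then shift mm [  -6.  -145.6  122.2]
```

```bash
python3 -m jog '[0,-0.002,-0.05,0,0,0,0, 0,-0.002,-0.05,0,0,0,0, 0,-0.002,-0.0456,0,0,0,0, 0,0,0,0.05,0,0,0, 0,0,0,0.05,0,0,0, 0,0,0,0.017,0,0,0, 0,0,0,0.0035,0,0,0, 0,0,0,0,0,0,0]'; python3 go.py .456 -.4223 .025 70.6
```

```text
t: 6.05
tool_pos: [0.4579, -0.4218, 0.0294]
tool_rot: [0.529, 3.094, -0.003]
contact_force: [0.4, -1.2, 0.0]
opening: 0.0622
t 6.05 pos [ 457.9 -421.8   29.4] theta 70.6 q6 -2.1 open 62.2 | turn [-0.1  0.2  0. ] then shift mm [ 1.6 -1.1  4.4]
```

```bash
python3 -m jog '[0,0.0015,-0.001,0.001,0,0,0, 0,0,0,0,0,0,0]'; python3 -m jog '[0,0,0,0.001,0,0,0, 0,0,0,0,0,0,0]';python3 -m jog '[0,0,0,0.001,0,0,0, 0,0,0,0,0,0,0]'
```

```text
t: 6.3
tool_pos: [0.4556, -0.4219, 0.0278]
tool_rot: [0.529, 3.095, -0.002]
contact_force: [-0.2, 0.4, -0.5]
opening: 0.0622
t: 6.55
tool_pos: [0.455, -0.4211, 0.0254]
tool_rot: [-0.53, -3.097, 0.0]
contact_force: [0.8, 0.4, -1.0]
opening: 0.0623
t: 6.8
tool_pos: [0.4551, -0.4212, 0.0246]
tool_rot: [0.53, 3.097, -0.0]
contact_force: [-0.6, 0.4, 1.7]
opening: 0.0623
```

```bash
python3 -m jog '[1,0,0,0,0,0,0, 1,0,0,0,0,0,0, 1,0,0,0,0,0,0, 1,0,0,-0.05,0,0,0, 1,0,0,-0.05,0,0,0, 1,0,0,-0.03,0,0,0, 1,0,0.05,0,0,0,0, 1,0,0.05,0,0,0,0, 1,0,0.05,0,0,0,0, 1,0,0.05,0,0,0,0]' 30; python3 - <<'E'
from m import *
from go import go
for n,uv in(("top",(441,234)),("side",(243,144))):
    p=ctrl.get_image(n);cv2.imwrite(f"pics/{n}1.png",p["image"])
    for t in("big_pot_mid","small_pot_mid"): print(n,[(round(d["p"],2),np.round(d["box"],1).tolist()) for d in ctrl.boxes_of(t,p)[:3]])
    print(proj([[.456,-.4223,.006],[.456,-.4223,.056]],p).round(1).tolist())
go(.4468,.037,.12,70.6)
a,b=[cv2.resize(cv2.imread(f"pics/{n}1.png")[v-28:v+28,u-40:u+40],None,fx=9,fy=9,interpolation=2) for n,u,v in(("top",441,234),("side",243,144))]
cv2.imwrite("pics/p1.png",cv2.resize(np.hstack([a,b]),None,fx=.55,fy=.55))
E
```

```text
t: 8.05
tool_pos: [0.5218, -0.2311, 0.1544]
tool_rot: [0.53, 3.096, -0.0]
contact_force: [-0.2, -0.7, 0.4]
opening: 0.0857
top [(0.95, [447.4, 233.3, 15.1, 19.5]), (0.87, [209.6, 189.2, 23.6, 22.3])]
top [(0.59, [285.2, 234.4, 14.2, 15.9])]
[[441.4, 233.6], [446.6, 233.6]]
side [(0.77, [429.5, 280.8, 29.7, 33.0]), (0.75, [239.1, 133.4, 21.9, 21.2]), (0.4, [293.6, 217.5, 23.5, 10.6])]
side [(0.69, [371.4, 202.2, 18.1, 16.3]), (0.3, [416.8, 232.5, 54.2, 42.2])]
[[243.4, 142.6], [240.6, 130.3]]
t 8.35 pos [ 521.3 -233.3  154.3] theta 70.6 q6 -1.78 open 85.4 | turn [-0.  0. -0.] then shift mm [160.  230.2  34.3]
```

View pics/p1.png

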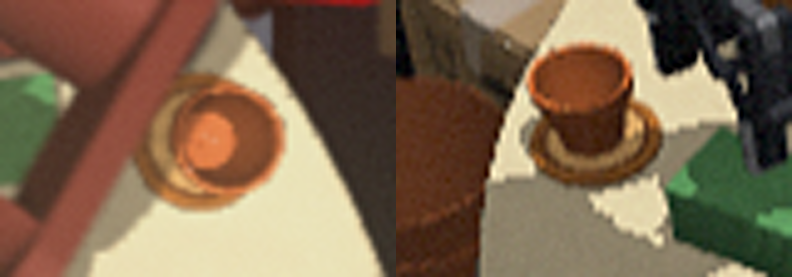

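The pot stands upright on its board; the arm link hides part of it in the top view. I'll measure it once the arm is away.

```bash
python3 -m jog '[1,0.032,0.046,0,0,0,0, 1,0.032,0.046,0,0,0,0, 1,0.032,0.046,0,0,0,0, 1,0.032,0.046,0,0,0,0, 1,0.032,0.046,0,0,0,0, 1,0,0,0.02,0,0,0]'; python3 go.py .4468 .037 .009 70.6;  python3 - <<'E'
from m import *
pt,ps=ctrl.get_image("top"),ctrl.get_image("side")
d=lambda h:h
def fit(p,uv,**k):
    # pot silhouette: terracotta redness mask
    u,v=uv;S=4;w=30;a=cv2.resize(p["image"][v-w:v+w,u-w:u+w],None,fx=S,fy=S,interpolation=cv2.INTER_CUBIC)
    L=cv2.cvtColor(a.astype(np.float32)/255,cv2.COLOR_BGR2Lab)[:,:,1]
    cv2.imwrite(f"pics/m{u}.png",a)
    return L,u-w,v-w,S
for n,p,uv,t in(("top",pt,(446,233),"big"),("side",ps,(240,135),"big")):
    L,x0,y0,S=fit(p,uv)
    for thr in(20,24,28):
        cs=cv2.findContours((L>thr).astype(np.uint8),cv2.RETR_EXTERNAL,cv2.CHAIN_APPROX_NONE)[0]
        q=(120.,120.);k=max(cs,key=lambda k:cv2.pointPolygonTest(k,q,True))
        h=(cv2.convexHull(k).reshape(-1,2)+.5)/S-.5+[x0,y0]
        c0,_,A0=feat(hullmom(h))
        f=lambda s:feat(hullmom(proj(world(None,t,s[0],s[1],0,.006),p)))[0]-c0
        r=least_squares(f,[.456,-.42],diff_step=1e-3)
        print(n,thr,(r.x*1000).round(1),round(A0/hullmom(proj(world(None,t,*r.x,0,.006),p))["m00"],2))
E
python3 - <<'E'
import cv2,numpy as np
cv2.imwrite("pics/p2.png",np.hstack([cv2.resize(cv2.imread(f"pics/m{u}.png"),(390,390),interpolation=2) for u in(446,240)]))
E
```

```text
t: 9.1
tool_pos: [0.4477, 0.0392, 0.1359]
tool_rot: [0.524, 3.093, 0.001]
contact_force: [0.3, -1.0, -0.7]
opening: 0.0854
t 9.1 pos [447.7  39.2 135.9] theta 70.8 q6 -1.31 open 85.4 | turn [0.1 0.2 0.2] then shift mm [  0.2  -2.3 126.9]
top 20 [ 458.6 -420.8] 1.03
top 24 [ 458.5 -410.4] 0.31
top 28 [ 455.5 -411.3] 0.23
side 20 [ 449.  -436.8] 0.6
side 24 [ 453.7 -440.3] 0.45
side 28 [ 461.1 -415.2] 0.04
```

View pics/p2.png

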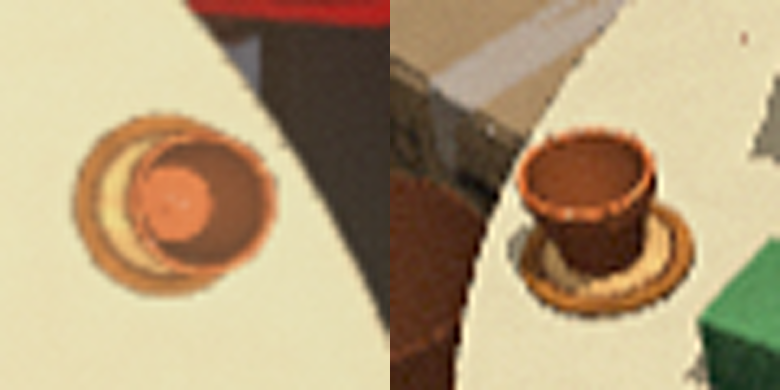

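```bash
cat > ed.py <<'E'
from m import *
def edge(p,P0,xy,rng=.012,step=.0005,poly=None):
    """grid search: shift of 3D contour P0 (centered) about xy maximising gradient normal to the projected contour"""
    im=cv2.GaussianBlur(p["image"],(0,0),.7).astype(np.float32)
    gx=cv2.Sobel(im,-1,1,0);gy=cv2.Sobel(im,-1,0,1);best=[]
    n=np.arange(-rng,rng+1e-9,step)
    for dx in n:
        for dy in n:
            q=proj(P0+[xy[0]+dx,xy[1]+dy,0],p).astype(np.float32)
            t=np.roll(q,-1,0)-np.roll(q,1,0);nn=np.c_[t[:,1],-t[:,0]]/np.linalg.norm(t,axis=1)[:,None]
            s=lambda g:cv2.remap(g,q[:,0],q[:,1],cv2.INTER_CUBIC)[:,0]
            g=np.linalg.norm(s(gx)*nn[:,:1]+s(gy)*nn[:,1:],axis=1)
            best.append((g.clip(0,150).mean(),xy[0]+dx,xy[1]+dy))
    b=np.array(best);w=np.exp((b[:,0]-b[:,0].max())/1.5);return (1000*(b[:,1:]*w[:,None]).sum(0)/w.sum()).round(1),b[:,0].max().round(0)
E
python3 - <<'E'
from ed import *
for n in("top","side"):
    p=ctrl.get_image(n)
    for k,P in(("rim",ring(.032,.056)),("board",ring(.042,.006)),("foot",ring(.021,.006)),):
        print(n,k,edge(p,P,(.456,-.422)))
E
```

```text
top rim (array([ 457.2, -419.3]), np.float64(145.0))
top board (array([ 455.1, -423. ]), np.float64(150.0))
top foot (array([ 456.3, -420.1]), np.float64(143.0))
side rim (array([ 461.9, -420.1]), np.float64(150.0))
side board (array([ 461.8, -419.6]), np.float64(149.0))
side foot (array([ 455.4, -427.2]), np.float64(141.0))
```

```bash
sed -i 's/clip(0,150)/clip(0,600)/; s#/1.5)#/(.02*b[:,0].max()))#' ed.py; python3 - <<'E'
from ed import *
for n in("top","side"):
    p=ctrl.get_image(n)
    for k,P in(("rim",ring(.032,.056)),("board",ring(.042,.006)),("foot",ring(.021,.006)),):
        print(n,k,edge(p,P,(.456,-.422)))
E
```

```text
top rim (array([ 458. , -420.8]), np.float64(341.0))
top board (array([ 454.8, -421.4]), np.float64(411.0))
top foot (array([ 456.8, -420.7]), np.float64(248.0))
side rim (array([ 461.8, -419.1]), np.float64(489.0))
side board (array([ 462.2, -418.1]), np.float64(470.0))
side foot (array([ 457.2, -425. ]), np.float64(397.0))
```

```bash
python3 -m jog '[1,0,-0.002,0.05,0,0,0, 1,0,0,0.045,0,0,0, 1,0,0,0.022,0,0,0, 1,0,0,0.009,0,0,0, 0,0,0,0,0,0,0, 0,0,0,0,0,0,0, 0,0,0,0,0,0,0, 0,0,0,0,0,0,0]' 30; python3 go.py .5922 -.2659 .15 70.6
```

```text
t: 10.4
tool_pos: [0.4479, 0.0356, 0.0101]
tool_rot: [0.529, 3.093, 0.0]
contact_force: [-0.6, -0.0, 6.5]
opening: 0.0464
t 10.4 pos [447.9  35.6  10.1] theta 70.6 q6 -1.32 open 46.4 | turn [ 0.   0.2 -0. ] then shift mm [-236.2 -236.5 -139.9]
```

```bash
python3 -m jog '[0,0,0,0,0,0,0, 0,0,0,-0.03,0,0,0, 0,0,0,-0.05,0,0,0, 0,0,0,-0.05,0,0,0, 0,-0.038,-0.038,0,0,0,0, 0,-0.038,-0.038,0,0,0,0, 0,-0.038,-0.038,0,0,0,0, 0,-0.038,-0.038,0,0,0,0, 0,-0.038,-0.038,0,0,0,0, 0,-0.038,-0.038,0,0,0,0]'; python3 go.py .5922 -.2659 .0161 70.6
```

```text
t: 11.65
tool_pos: [0.5861, -0.2568, 0.1384]
tool_rot: [0.53, 3.096, -0.0]
contact_force: [1.1, -0.0, -0.2]
opening: 0.046
t 11.65 pos [ 586.1 -256.8  138.4] theta 70.6 q6 -1.76 open 46.0 | turn [-0.  0. -0.] then shift mm [ -8.7  -6.6 122.3]
```

```bash
python3 -m jog '[0,-0.010,-0.0066,0,0,0,0, 0,0,0,0.05,0,0,0, 0,0,0,0.05,0,0,0, 0,0,0,0.016,0,0,0, 0,0,0,0.003,0,0,0, 0,0,0,0,0,0,0, 0,0,0,0,0,0,0]'; python3 -m jog '[0,0,0,0.001,0,0,0, 0,0,0,0,0,0,0]';python3 -m jog '[0,0,0,0.001,0,0,0, 0,0,0,0,0,0,0]'
```

```text
t: 12.52
tool_pos: [0.5944, -0.2655, 0.022]
tool_rot: [0.529, 3.093, -0.002]
contact_force: [0.6, 0.4, -1.1]
opening: 0.046
t: 12.78
tool_pos: [0.5931, -0.2648, 0.0189]
tool_rot: [0.529, 3.096, -0.0]
contact_force: [0.4, 0.5, -0.3]
opening: 0.0459
t: 13.02
tool_pos: [0.5927, -0.2646, 0.0171]
tool_rot: [-0.53, -3.096, -0.0]
contact_force: [-0.5, 0.3, -0.4]
opening: 0.0458
```

```bash
python3 -m jog '[0,0,-0.001,0.001,0,0,0, 0,0,0,0,0,0,0, 0,0,0,0,0,0,0]'; python3 -m jog '[1,0,0,0,0,0,0, 1,0,0,0,0,0,0, 1,0,0,0,0,0,0, 1,0,0,-0.05,0,0,0, 1,0,0,-0.05,0,0,0, 1,0,0,-0.03,0,0,0]'; python3 go.py .456 -.28 .1 8.85
```

```text
t: 13.4
tool_pos: [0.5925, -0.2657, 0.0163]
tool_rot: [0.53, 3.097, -0.0]
contact_force: [0.2, 0.4, -0.4]
opening: 0.0459
t: 14.15
tool_pos: [0.5936, -0.2663, 0.1499]
tool_rot: [0.529, 3.093, -0.002]
contact_force: [0.5, -0.8, 0.2]
opening: 0.0853
t 14.15 pos [ 593.6 -266.3  149.9] theta 70.6 q6 -1.77 open 85.3 | turn [ 0.1  0.2 61.7] then shift mm [   7.6 -138.1   49.9]
```

```bash
python3 -m jog '[1,0,0,0,0,0,10.3, 1,0,0,0,0,0,10.3, 1,0,0,0,0,0,10.3, 1,0,0,0,0,0,10.3, 1,0,0,0,0,0,10.3, 1,0,0,0,0,0,10.3, 1,0.003,-0.046,0,0,0,0, 1,0.003,-0.046,0,0,0,0, 1,0.0015,-0.046,0.01,0,0,0, 1,0,0,0.02,0,0,0]'; python3 go.py .456 -.2797 .006 8.85
```

```text
t: 15.4
tool_pos: [0.4534, -0.2798, 0.1166]
tool_rot: [2.046, 2.381, -0.0]
contact_force: [0.2, -0.3, 0.4]
opening: 0.0854
t 15.4 pos [ 453.4 -279.8  116.6] theta 8.7 q6 -0.84 open 85.4 | turn [ 0.1  0.1 -0.2] then shift mm [ -0.3   2.6 110.6]
```

```bash
python3 -m jog '[1,0,0.0025,0.05,0,0,0, 1,0,0,0.04,0,0,0, 1,0,0,0.0185,0,0,0, 1,0,0,0,0,0,0, 0,0,0,0,0,0,0, 0,0,0,0,0,0,0, 0,0,0,0,0,0,0, 0,0,0,0,0,0,0]' 30; python3 go.py .4418 .1831 .15 11.65
```

```text
t: 16.4
tool_pos: [0.459, -0.2801, 0.01]
tool_rot: [2.042, 2.382, 0.0]
contact_force: [0.8, 0.1, 6.6]
opening: 0.0613
t 16.4 pos [ 459.  -280.1   10. ] theta 8.8 q6 -0.84 open 61.3 | turn [ 0.2  0.2 -2.9] then shift mm [ 457.1   76.7 -140. ]
```

```bash
python3 -m jog '[0,0,0,-0.03,0,0,0, 0,0,0,-0.055,0,0,-1.4, 0,0,0,-0.055,0,0,-1.5, 0,0.057,0.0095,0,0,0,0, 0,0.057,0.0095,0,0,0,0, 0,0.057,0.0095,0,0,0,0, 0,0.057,0.0095,0,0,0,0, 0,0.057,0.0095,0,0,0,0, 0,0.057,0.0095,0,0,0,0, 0,0.057,0.0095,0,0,0,0]'; python3 go.py .4418 .1831 .0165 11.65;python3 - <<'E'
from ed import *
for n in("top","side"):
    p=ctrl.get_image(n)
    for k,P,xy in(("rim",ring(.032,.056),(.456,-.422)),("bboard",ring(.042,.006),(.456,-.422)),("srim",ring(.024,.044),(.592,-.266)),("sboard",ring(.033,.006),(.592,-.266)),("sfoot",ring(.016,.006),(.592,-.266)),):
        print(n,k,edge(p,P,xy))
E
```

```text
t: 17.65
tool_pos: [0.4412, 0.1271, 0.1481]
tool_rot: [1.983, 2.435, 0.001]
contact_force: [1.2, -1.1, -0.3]
opening: 0.0618
t 17.65 pos [441.2 127.1 148.1] theta 11.7 q6 -0.09 open 61.8 | turn [0.1 0.  0. ] then shift mm [ 54.8  11.9 131.6]
top rim (array([ 458. , -420.8]), np.float64(340.0))
top bboard (array([ 454.8, -421.4]), np.float64(409.0))
top srim (array([ 587.9, -268.3]), np.float64(319.0))
top sboard (array([ 589.9, -264.7]), np.float64(433.0))
top sfoot (array([ 600.5, -271.5]), np.float64(242.0))
side rim (array([ 461.7, -419.1]), np.float64(485.0))
side bboard (array([ 462.3, -418. ]), np.float64(465.0))
side srim (array([ 595.4, -264. ]), np.float64(486.0))
side sboard (array([ 597.2, -262.6]), np.float64(448.0))
side sfoot (array([ 592.7, -267.2]), np.float64(399.0))
```

```bash
python3 -m jog '[0,0.0548,0.012,0,0,0,0, 0,0,0,0.055,0,0,0, 0,0,0,0.05,0,0,0, 0,0,0,0.02,0,0,0, 0,0,0,0.003,0,0,0, 0,0,0,0,0,0,0, 0,0,0,0,0,0,0, 0,0,0,0,0,0,0]'; python3 go.py .4418 .1831 .0165 11.65
```

```text
t: 18.75
tool_pos: [0.4434, 0.1815, 0.0211]
tool_rot: [1.983, 2.435, 0.003]
contact_force: [-0.6, 0.1, -0.2]
opening: 0.0615
t 18.75 pos [443.4 181.5  21.1] theta 11.7 q6 0.03 open 61.5 | turn [ 0.1 -0.   0. ] then shift mm [ 1.9 -1.2  4.6]
```

```bash
python3 -m jog '[0,0.0015,-0.001,0.002,0,0,0, 0,0,0,0,0,0,0, 0,0,0,0,0,0,0]'; python3 -m jog '[0,0,0,0.001,0,0,0, 0,0,0,0,0,0,0]';python3 -m jog '[0,0,0,0.001,0,0,0, 0,0,0,0,0,0,0]'
```

```text
t: 19.12
tool_pos: [0.441, 0.1827, 0.0178]
tool_rot: [-1.983, -2.436, 0.0]
contact_force: [-0.8, -0.2, 0.3]
opening: 0.0614
t: 19.38
tool_pos: [0.441, 0.1826, 0.0166]
tool_rot: [-1.984, -2.436, 0.0]
contact_force: [-0.4, -0.0, 0.1]
opening: 0.0616
t: 19.62
tool_pos: [0.4412, 0.1827, 0.0161]
tool_rot: [1.984, 2.436, 0.0]
contact_force: [-1.5, 0.8, 2.9]
opening: 0.0615
```

```bash
python3 go.py .4418 .1831 .0165 11.65;python3 - <<'E'
from station import ctrl
import cv2,numpy as np
b=[ctrl.get_image(n)["image"] for n in("top","side")]
cv2.imwrite("pics/p3.png",np.hstack([cv2.resize(b[0][200:270,200:275],None,fx=5,fy=5,interpolation=2),cv2.resize(b[1][200:270,380:455],None,fx=5,fy=5,interpolation=2)]))
E
```

```text
t 19.62 pos [441.2 182.7  16.1] theta 11.7 q6 0.03 open 61.5 | turn [ 0. -0.  0.] then shift mm [ 0.3  0.6 -0.4]
```

View pics/p3.png

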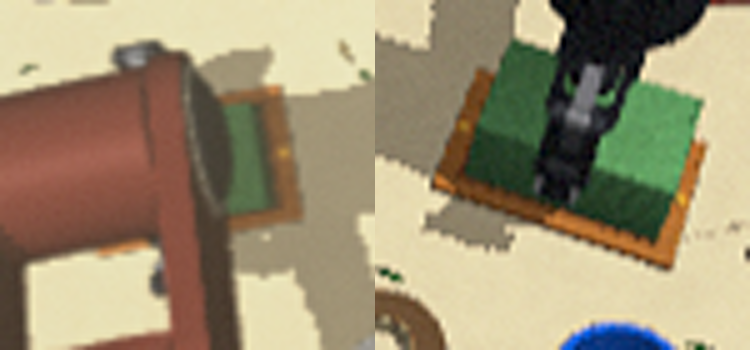

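The block sits within its board with even margins (side view, right panel; the arm hides it from above). Release it and go to the peg.

```bash
python3 -m jog '[1,0,0,0,0,0,0, 1,0,0,0,0,0,0, 1,0,0,0,0,0,0, 1,0,0,-0.03,0,0,0, 1,0,0,-0.055,0,0,0, 1,0,0,-0.05,0,0,-10.4, 1,0,0,0,0,0,-10.4]'; python3 go.py .5955 -.1126 .12 32.5
```

```text
t: 20.6
tool_pos: [0.4444, 0.1835, 0.1565]
tool_rot: [1.499, 2.752, 0.011]
contact_force: [0.1, 0.3, -0.4]
opening: 0.0855
t 20.6 pos [444.4 183.5 156.5] theta 32.8 q6 -0.34 open 85.5 | turn [0.6 0.2 0.3] then shift mm [-330.9  -31.6   36.5]
```

```bash
python3 -m jog '[0.5,-0.055,-0.0053,0,0,0,0, 0.5,-0.055,-0.0053,0,0,0,0, 0.5,-0.055,-0.0053,0,0,0,0, 0.5,-0.055,-0.0053,0,0,0,0, 0.5,-0.055,-0.0053,0,0,0,0, 0.5,-0.055,-0.0053,0,0,0,0, 0.5,0,0,0.05,0,0,0, 0.5,0,0,0.04,0,0,0, 0.5,0,0,0,0,0,0]'; python3 go.py .5955 -.1126 .003 32.5; python3 - <<'E'
from m import *
for n,uv in(("top",(237,235)),("side",(418,230))):
    p=ctrl.get_image(n);cv2.imwrite(f"pics/{n}4.png",p["image"])
    im=cv2.resize(p["image"],None,fx=4,fy=4,interpolation=cv2.INTER_CUBIC)
    h=cv2.cvtColor(im.astype(np.float32)/255,cv2.COLOR_BGR2Lab)
    k=max(cv2.findContours((h[:,:,1]<-12).astype(np.uint8),cv2.RETR_EXTERNAL,cv2.CHAIN_APPROX_NONE)[0],key=cv2.contourArea)
    H=(cv2.convexHull(k).reshape(-1,2)+.5)/4-.5;c0,a0,A0=feat(hullmom(H))
    f=lambda s:(lambda z:np.r_[z[0]-c0,10*np.sin(z[1]-a0)])(feat(hullmom(proj(world(None,"foam",*s,.006),p))))
    r=least_squares(f,[.44,.18,.2],diff_step=1e-3);print(n,(r.x[:2]*1000).round(1),np.degrees(r.x[2]).round(1),A0/hullmom(proj(world(None,"foam",*r.x,.006),p))["m00"])
    b=locate(p,"Bpeg",(187,234.5) if n=="top" else (476,260));print("Bpeg",b)
a=cv2.imread("pics/side4.png");t=cv2.imread("pics/top4.png")
cv2.imwrite("pics/p4.png",np.vstack([np.hstack([cv2.resize(t[200:270,200:275],None,fx=5,fy=5,interpolation=2),cv2.resize(a[200:270,380:455],None,fx=5,fy=5,interpolation=2)]),
np.hstack([cv2.resize(t[168:208,370:445],None,fx=5,fy=5,interpolation=2),cv2.resize(a[190:230,255:330],None,fx=5,fy=5,interpolation=2)])]))
E
```

```text
t: 21.72
tool_pos: [0.5881, -0.1119, 0.0563]
tool_rot: [-1.508, -2.746, 0.003]
contact_force: [-0.1, 0.6, -0.2]
opening: 0.0427
t 21.73 pos [ 588.1 -111.9   56.3] theta 32.5 q6 -0.88 open 42.7 | turn [-0.3 -0.4 -0. ] then shift mm [-4.5  5.9 53.3]
top [1040.3 -634.5] 33.8 8.723680465069373
Bpeg (array([ 0.43349713,  0.33315857, -0.39741004]), 0.94, np.float64(0.0))
side [1102.3 -381.6] 141.2 5.633265797688297
Bpeg (array([ 0.43684882,  0.33124259, -0.40567737]), 0.91, np.float64(0.0))
```

View pics/p4.png

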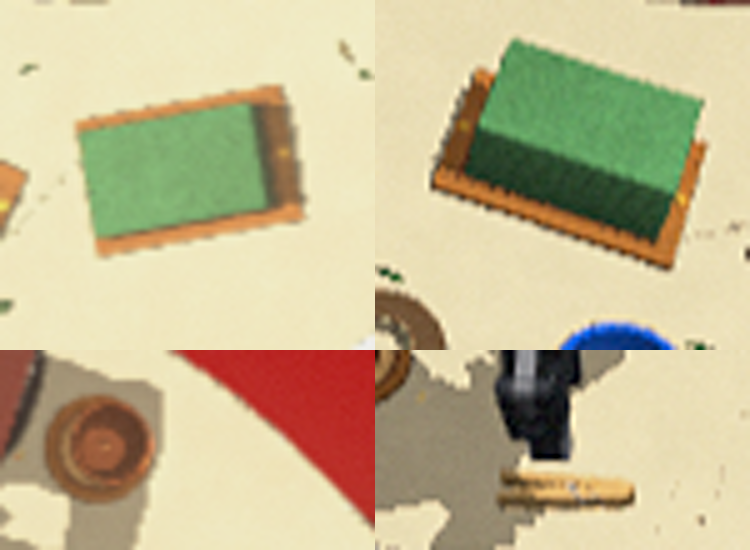

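The block is centred and square on its board (upper panels). The gripper hangs over the peg at lower right, and the small pot is on its board at lower left. Grip the peg.

```bash
python3 -m jog '[0.5,-0.0045,0.006,0.03,0,0,0, 0.5,0,0,0.016,0,0,0, 0.5,0,0,0,0,0,0, 0.5,0,0,0,0,0,0]' 30; python3 go.py .5955 -.1126 .003 32.5
```

```text
t: 22.32
tool_pos: [0.5998, -0.1136, 0.0162]
tool_rot: [1.51, 2.753, 0.001]
contact_force: [0.2, -0.2, 0.6]
opening: 0.0427
t 22.32 pos [ 599.8 -113.6   16.2] theta 32.5 q6 -0.88 open 42.7 | turn [ 0.1  0.1 -0. ] then shift mm [ 3.1 -3.1 13.2]
```

```bash
python3 -m jog '[0.5,0.003,-0.003,0.006,0,0,0, 0.5,0,0,0,0,0,0, 0.5,0,0,0,0,0,0, 0.5,0,0,0,0,0,0]'; python3 go.py .5955 -.1126 .003 32.5
```

```text
t: 22.82
tool_pos: [0.595, -0.1125, 0.009]
tool_rot: [1.511, 2.754, 0.0]
contact_force: [0.8, -0.4, -0.6]
opening: 0.043
t 22.82 pos [ 595.  -112.5    9. ] theta 32.5 q6 -0.88 open 43.0 | turn [ 0.  0. -0.] then shift mm [-0.3  0.4  6. ]
```

```bash
python3 -m jog '[0.5,0,0,0.0055,0,0,0, 0.5,0,0,0,0,0,0, 0,0,0,0,0,0,0, 0,0,0,0,0,0,0, 0,0,0,0,0,0,0, 0,0,0,0,0,0,0]' 25; python3 go.py .4353 .3322 .12 -23
```

```text
t: 23.58
tool_pos: [0.5949, -0.1125, 0.0034]
tool_rot: [1.511, 2.754, 0.0]
contact_force: [-0.6, -0.4, 0.2]
opening: 0.0156
t 23.57 pos [ 594.9 -112.5    3.4] theta 32.5 q6 -0.88 open 15.6 | turn [ 0.   0.  55.5] then shift mm [ 347.  -320.7 -116.6]
```

```bash
python3 -m jog '[0,0,0,-0.04,0,0,0, 0,0,0,-0.04,0,0,9.25, 0,0,0,-0.04,0,0,9.25, 0,0,0,0,0,0,9.25, 0,0,0,0,0,0,9.25, 0,0,0,0,0,0,9.25, 0,0,0,0,0,0,9.25, 0,0.0434,-0.04,0,0,0,0, 0,0.0434,-0.04,0,0,0,0, 0,0.0434,-0.04,0,0,0,0]'; python3 -m jog '[0,0.0434,-0.04,0,0,0,0, 0,0.0434,-0.04,0,0,0,0, 0,0.0434,-0.04,0,0,0,0, 0,0.0434,-0.04,0,0,0,0, 0,0.0434,-0.04,0,0,0,0, 0,0,0,0.04,0,0,0, 0,0,0,0.04,0,0,0, 0,0,0,0.02,0,0,0, 0,0,0,0,0,0,0, 0,0,0,0,0,0,0]';python3 go.py .4353 .3322 .0094 -23;python3 - <<'E'
from m import *
b=[ctrl.get_image(n)["image"] for n in("top","side")]
cv2.imwrite("pics/p5.png",np.hstack([cv2.resize(b[0][215:260,160:220],None,fx=6,fy=6,interpolation=2),cv2.resize(b[1][240:285,450:510],None,fx=6,fy=6,interpolation=2)]))
E
```

```text
t: 24.82
tool_pos: [0.5345, 0.0557, 0.1233]
tool_rot: [-2.621, -1.733, -0.0]
contact_force: [1.3, 0.1, 0.9]
opening: 0.0154
t: 26.08
tool_pos: [0.4374, 0.3327, 0.025]
tool_rot: [2.62, 1.733, 0.004]
contact_force: [0.1, 0.8, 0.6]
opening: 0.0155
t 26.07 pos [437.4 332.7  25. ] theta -23.0 q6 0.92 open 15.5 | turn [ 0.1 -0.1 -0. ] then shift mm [-1.2 -1.7 15.6]
```

View pics/p5.png

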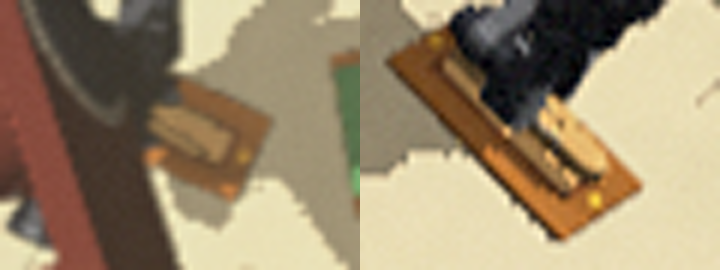

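The peg is held, aligned with the inlay and about 15 mm above it. Lower it.

```bash
python3 -m jog '[0,-0.0003,-0.0003,0.009,0,0,0, 0,0,0,0.002,0,0,0, 0,0,0,0,0,0,0, 0,0,0,0,0,0,0, 0,0,0,0,0,0,0]';python3 go.py .4353 .3322 .0094 -23
```

```text
t: 26.8
tool_pos: [0.4358, 0.3321, 0.0125]
tool_rot: [2.62, 1.734, 0.001]
contact_force: [0.1, -0.7, 0.4]
opening: 0.016
t 26.8 pos [435.8 332.1  12.5] theta -23.0 q6 0.92 open 16.0 | turn [ 0. -0. -0.] then shift mm [-0.1 -0.5  3.1]
```

```bash
python3 -m jog '[0,0,-0.0003,0.0015,0,0,0, 0,0,0,0,0,0,0, 0,0,0,0,0,0,0]';python3 -m jog '[0,0,0,0.001,0,0,0, 0,0,0,0,0,0,0, 0,0,0,0,0,0,0]'
```

```text
t: 27.18
tool_pos: [0.4353, 0.3322, 0.0108]
tool_rot: [2.62, 1.734, -0.0]
contact_force: [0.1, -0.2, -0.3]
opening: 0.0156
t: 27.55
tool_pos: [0.4354, 0.3322, 0.0098]
tool_rot: [2.62, 1.734, -0.0]
contact_force: [-0.7, 0.0, 0.1]
opening: 0.0156
```

```bash
python3 -m jog '[0.5,0,0,0.0004,0,0,0, 0.5,0,0,0,0,0,0, 0.5,0,0,0,0,0,0, 0.5,0,0,-0.03,0,0,0, 0.5,0,0,-0.055,0,0,0, 0.5,0,0,-0.06,0,0,0, 0.5,0.03,-0.045,0,0,0,0, 0.5,0.03,-0.045,0,0,0,0, 0.5,0.03,-0.045,0,0,0,0, 0.5,0.03,-0.045,0,0,0,0]'; python3 -m jog '[1,0.03,-0.045,0,0,0,0, 1,0,0,0,0,0,0]';python3 - <<'E'
from m import *
b=[ctrl.get_image(n)["image"] for n in("top","side")]
for n,i in zip(("top","side"),b): cv2.imwrite(f"pics/{n}6.png",i)
Z=lambda i,u,v:cv2.resize(i[v-22:v+22,u-22:u+22],(264,264),interpolation=2)
cv2.imwrite("pics/p6.png",np.vstack([np.hstack([Z(b[0],187,235),Z(b[0],443,234),Z(b[0],391,187)]),np.hstack([Z(b[1],476,260),Z(b[1],242,138),Z(b[1],250,190)])]))
E
```

```text
t: 28.8
tool_pos: [0.3156, 0.5143, 0.1546]
tool_rot: [-2.62, -1.734, -0.001]
contact_force: [0.1, -0.3, -0.2]
opening: 0.0429
t: 29.05
tool_pos: [0.2846, 0.5605, 0.1543]
tool_rot: [-2.615, -1.739, -0.0]
contact_force: [0.9, -0.7, -0.6]
opening: 0.0771
```

View pics/p6.png

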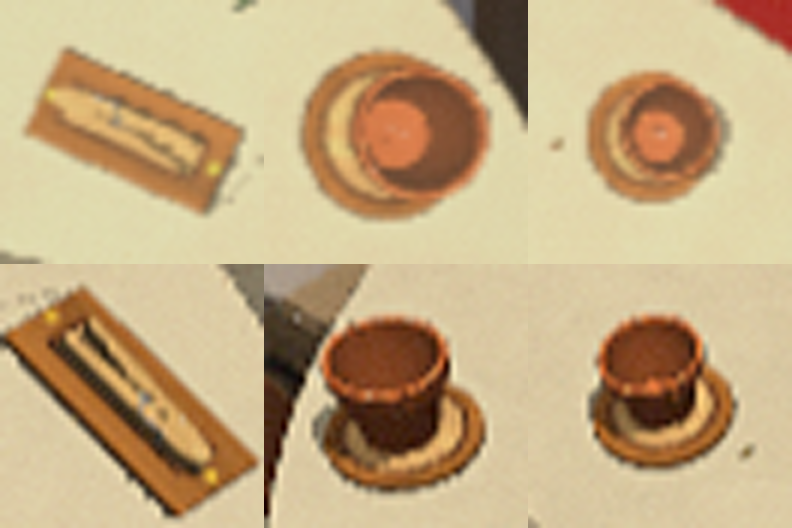

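```bash
python3 - <<'E'
from m import *
E={"Bbig":((454.9,-421.5,0),(457.9,-423.1,0)),"Bsmall":((590.9,-265.1,0),(593.8,-266.6,0)),"Bpeg":((433.5,333.1,-22.8),(436.9,331.4,-23.2))}
def rect(a,b,z): return np.array([[a,b,z],[-a,b,z],[-a,-b,z],[a,-b,z]])/np.array([2,2,1])
O={"Bbig":[ring(.042,.006),ring(.032,.056),ring(.021,.006)],"Bsmall":[ring(.033,.006),ring(.024,.044),ring(.016,.006)],"Bpeg":[rect(.046,.098,.006),rect(.019,.072,.006),rect(.019,.072,.017)]}
col=[(255,0,0),(255,255,0),(0,255,255)]
S=9;w=14;rows=[]
for ci,n in enumerate(("top","side")):
    p=ctrl.get_image(n);row=[]
    for k in("Bpeg","Bbig","Bsmall"):
        x,y,a=E[k][ci];a=np.radians(a);r=np.array([[np.cos(a),-np.sin(a),0],[np.sin(a),np.cos(a),0],[0,0,1]])
        c=proj([[x/1e3,y/1e3,.02]],p)[0].round().astype(int);w=22
        im=cv2.resize(p["image"][c[1]-w:c[1]+w,c[0]-w:c[0]+w],None,fx=6,fy=6,interpolation=2)
        for q,cl in zip(O[k],col):
            uv=(proj(q@r.T+[x/1e3,y/1e3,0],p)-(c-w)+.5)*6-.5
            cv2.polylines(im,[(uv*16).round().astype(np.int32)],True,cl,1,cv2.LINE_AA,4)
        row.append(im)
    rows.append(np.hstack(row))
cv2.imwrite("pics/p7.png",np.vstack(rows))
E
```

```text
(no output)
```

View pics/p7.png

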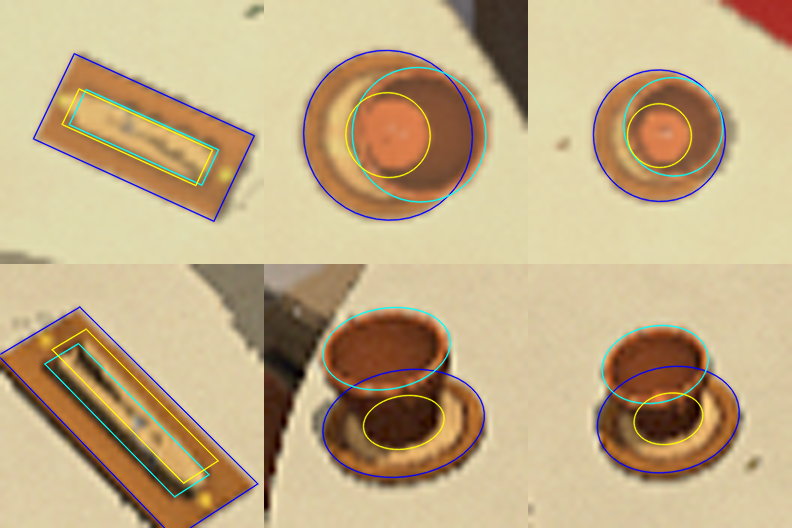

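The peg and big pot match their ideal outlines to about 1–2 mm. The small pot may be a few mm off, so I'm taking a closer look.

```bash
python3 - <<'E'
from m import *
out=[]
for n,(x,y) in(("top",(590.9,-265.1)),("side",(593.8,-266.6))):
    p=ctrl.get_image(n);c=proj([[x/1e3,y/1e3,.025]],p)[0].round().astype(int);w=15;S=13
    im=cv2.resize(p["image"][c[1]-w:c[1]+w,c[0]-w:c[0]+w],None,fx=S,fy=S,interpolation=cv2.INTER_CUBIC)
    for q,cl in((ring(.024,.044),(255,255,0)),(ring(.0245,.006),(255,0,0)),(ring(.033,.006),(0,255,0))):
        uv=(proj(q+[x/1e3,y/1e3,0],p)-(c-w)+.5)*S-.5
        for t in uv: cv2.circle(im,tuple(t.round().astype(int).tolist()),1,cl,-1)
    out.append(im)
cv2.imwrite("pics/p8.png",np.hstack(out))
E
```

```text
(no output)
```

View pics/p8.png

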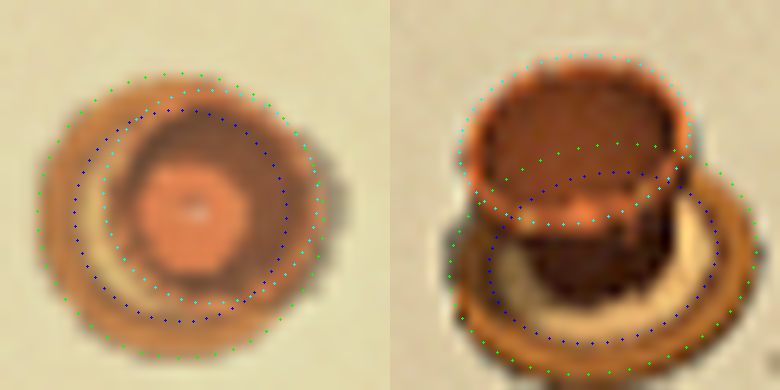

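```bash
python3 -m jog '[1,0,0,0,0,0,0, 1,0,0,0,0,0,0]'; python3 - <<'E'
from station import ctrl
print(ctrl.finish_job())
E
```

```text
t: 29.6
tool_pos: [0.2874, 0.5578, 0.1545]
tool_rot: [-2.621, -1.733, -0.0]
contact_force: [-0.3, -0.9, 0.2]
opening: 0.0853
the job is handed in; nothing more can be done
None
```

I put the big pot, small pot, foam block and peg on their matching boards, in the order listed. I then moved the arm clear and handed the job in at about 30 s. I never moved toward the tape roll, ribbon spool or blue pot, though I did not re-measure them at the end.

**Placing:** in the last pictures, both pots stand upright on their boards. Their rims match the ideal centred outlines to about 1–2 mm. The peg lies flat along its inlay, also within about 1–2 mm. The block looks centred and square on its board.

**Checks that disagreed or failed:**
- **Pots:** a rough edge-based check put the small pot about 2–4 mm off centre, and in the top view put the big pot about 3 mm off. The zoomed outline overlays did not bear this out (about 1.7 mm off for the small pot from above, and a close fit from the side), so I left both pots as they were.
- **Block:** the numerical fit failed because it picked up something else green, so its placement was judged by eye and from the gripper position at release, within about 1 mm of target.

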